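# Set the clay rams on their drying bats

## Task

Set the three clay rams out to dry, each standing in the middle of its own round white plaster bat: the large ram on the large bat, the middle-sized ram on the middle-sized bat and the small ram on the small bat. The clay is still soft enough to spoil, so set each ram down gently on its feet, without dropping it or tipping it over. Leave the tortoise, the duck and the yellow tin where they are.

Things in the scene. Friction and masses are not known exactly. Their poses are not given: they have to be found in the camera images.
- ram_large: largest of three like clay rams, grey with curled horns: 121 mm long, body 44 mm wide, on four legs. Origin: underside, mid between the feet; x to the head, z up. Flat body sides lie 26 to 68 mm above the feet, from x = -50 to 36; the head is up to 95 high, 48 wide. Grasp across the body (along y) at the origin, 52 mm up. About 0.30 kg.
- ram_medium: middle-sized of three like clay rams, grey with curled horns: 94 mm long, body 34 mm wide, on four legs. Origin: underside, mid between the feet; x to the head, z up. Flat body sides lie 20 to 53 mm above the feet, from x = -38 to 28; the head is up to 73 high, 37 wide. Grasp across the body (along y) at the origin, 40 mm up. About 0.16 kg.
- ram_small: smallest of three like clay rams, grey with curled horns: 69 mm long, body 25 mm wide, on four legs. Origin: underside, mid between the feet; x to the head, z up. Flat body sides lie 15 to 39 mm above the feet, from x = -28 to 21; the head is up to 54 high, 28 wide. Grasp across the body (along y) at the origin, 30 mm up. About 0.08 kg.
- bat_large: the largest of three round white plaster drying bats: a disc 150 mm across and 18 mm thick, lying fixed on the table. Origin: centre of its underside, z up; its flat top is 18 mm above.
- bat_medium: the middle-sized of three round white plaster drying bats: a disc 125 mm across and 18 mm thick, lying fixed on the table. Origin: centre of its underside, z up; its flat top is 18 mm above.
- bat_small: the smallest of three round white plaster drying bats: a disc 100 mm across and 18 mm thick, lying fixed on the table. Origin: centre of its underside, z up; its flat top is 18 mm above.
- tortoise: a grey clay tortoise with a domed shell, 106 mm long, 76 mm wide, 44 mm high, not part of the job. Origin: underside, under the middle of the shell; x points to the head.
- duck: a grey clay duck with an ochre bill, 107 mm long, 60 mm wide, 79 mm high, not part of the job. Origin: underside, under the middle of the body; x points to the bill.
- tin: a loose upright tin, yellow above and red below, 67 mm across, 106 mm high, off to the robot's left. Origin: centre of its underside.
- bucket: a pale bucket, 170 mm across the rim and 110 mm high, with wooden sticks in it that rise to about 185 mm; it stays put, off to the robot's right. Origin: centre of its underside.
Not all that is in view belongs to the job. Leave any purple look-alike of the ram_large alone. What is shaped like the ram_small but purple is not meant.

How it is judged:
By the outcome, as a careful person would: the job done as asked, in the order asked, and still so for the second after the job is handed in, with the robot touching nothing.
It also fails if it takes over 96 s, if anything falls off the work surface, if the arm or the gripper's body presses on something with over 40 N, if the wrist force passes 120 N, or if a joint passes its speed limit or range.

## Robot

A 6-joint arm with a two-finger parallel gripper is mounted at the origin on the work surface. World frame = base frame: x ahead of the robot, y to its left, z up, the work surface at z = 0. Lengths are in m, angles in degrees, forces in N, time in s.
With the tool pointing down it reaches from about 0.4 to 0.825 m from the base axis. Payload 7 kg.
Tool frame: the origin (TCP) lies on the centre line of the jaws, within the pads' length; the fingertips stand 8 mm ahead of it and the grasp point (between the pads) lies 11 mm behind it; z points along the fingers, y is the line along which they close (so a half turn about z gives the same grasp; the last joint's range is limited). The gripper opens to 88 mm and grips with 3 to 60 N. Pads are 19 mm wide; open, the fingers measure 130 mm over their backs; the gripper's body (78 mm by 193 mm) begins 47 mm behind the grasp point.
Start: joints at [-46.576, 20.546, 0.682, 0, -70.136, -16.507], TCP at [0.306, -0.602, 0.235] pointing down, gripper open.
Joint ranges: [-176.03, 176.03], [-82.01, 121.73], [-58.28, 71.71], [-173.87, 95.51], [-174.79, -0.11], [-173.66, 173.66]. Speed limits (degrees/s): [136.94, 136.94, 172.46, 180, 180, 180].

## Interface

Orientations are given as [roll, pitch, yaw] about the fixed x, y, z axes, in that order (R = Rz(yaw) Ry(pitch) Rx(roll)).
In Python, from plant import ctrl, vision gives the robot as it stands. The module is installed in compiled form; this text tells all that it offers.
- The arm moves only by the tool move_arm, never from a script. Its argument "moves" is one flat list of numbers, 7 for each row, row after row: the finger opening in cm, from 0 to 8.76, then the shift along the tool's x, y, z in cm, then the turn, a rotation vector about the tool's x, y, z in rad. A call has 1 to 8 rows; each row shifts and turns the commanded pose from where the row before left it, along the tool's axes as they then stand; what a row does not reach is not made up. A row lasts 1/10 s, in which the tool goes at most 50 mm and 8.59 degrees, less where a joint would pass 70% of its speed; a pose out of reach is approached as far as the arm can. A call with a gripper value outside its range is refused whole. The fingers move at their own pace and stop on an object; the grip force is fixed at half the most. Time passes only in rows, so rows that do not move let the fingers close. It gives the time, the measured TCP pose, the force, the opening and the grip force at its end, in the units of the state.
- ctrl.get_obs(): the state, without advancing time (a new reading comes with each control period).
- vision.snapshot(name): name is "scene" or "top" or "wrist"; returns (picture, depth): 400x640x3 uint8, red, green, blue; 400x640 float32, m along the optical axis (not along the pixel's ray), 0 where there is no reading.
- vision.camera_model(name): a dict with "vertical_fov" (degrees; the focal length in pixels is half the picture's height over the tangent of half this angle, whatever the lens; pixels are square), "cx", "cy" (the principal point, pixels), "cam_to_world" (4x4, takes a point from camera to world coordinates). Camera axes: x right, y down, z forward; pixel columns grow to the right and rows downward; lengths in m; the calibration is good to about 2 mm. The wrist camera is an equidistant fisheye: a pixel r from the principal point sees the ray r / f radians off the axis. A picture is of the moment at which its call begins: read the wrist's pose just before it. camera_model takes no time and is no camera call; for the wrist camera it gives the pose at the moment of the call.
- ctrl.close_job(): hands the job in; it is judged then, once.
The state is a dict: "clock": time; "joint_pos": joint angles; "qvel": joint speeds; "tau": joint torques, N m; "tool_pos": TCP position; "orientation": TCP orientation; "force": force on the tool from outside, world axes, zero at the start; "moment": the same for the moment, N m; "opening": finger opening in m; "gripper_force": force on a finger pad.
Only numpy, scipy, OpenCV 4.12 (cv2) and the standard library are available. Lean on these libraries where they do the work, as an engineer would, in place of code of your own. Each camera call takes 0.05 s, during which the arm holds its last target. There are 200 camera calls.

## Working session

There is one attempt and no reset: what is moved stays moved. The work goes in short steps, Python scripts to look and compute and a tool call to move; the robot and the scene stay as the last step left them, time stands still between calls to the robot, and variables do not carry over. Pictures are saved under pics/ and viewed, at most 14 in all, crops included, and the job is handed in when it is done.

Besides the shell and the picture viewer there is one more tool, called after "Call:" as name(argument=value, ...), one argument or row to a line, values as JSON. move_arm: Moves the arm, as the interface text tells. Its arguments: {"type":"object","properties":{"moves":{"type":"array"}},"required":["moves"]}

```bash
mkdir -p pics
cat > h.py <<'E'
import numpy as np, cv2
from plant import ctrl, vision
def snap(n):
    m=vision.camera_model(n); p,d=vision.snapshot(n); return m,p,d
def world(m,d):
    h,w=d.shape; f=h/2/np.tan(np.radians(m["vertical_fov"])/2)
    u,v=np.meshgrid(np.arange(w),np.arange(h))
    c=np.stack([(u-m["cx"])/f*d,(v-m["cy"])/f*d,d],-1)
    T=np.array(m["cam_to_world"]); return c@T[:3,:3].T+T[:3,3]
E
python3 - <<'E'
from h import *
for n in("top","scene"):
    m,p,d=snap(n); cv2.imwrite(f"pics/{n}0.png",p[...,::-1]); np.savez(f"{n}0.npz",p=p,W=world(m,d),d=d); print(n,np.round(m["cam_to_world"],3).tolist(),m["vertical_fov"])
print(ctrl.get_obs())
E
```

```text
top [[0.023, -0.986, 0.166, 0.27], [-1.0, -0.025, -0.014, 0.007], [0.018, -0.165, -0.986, 1.46], [0.0, 0.0, 0.0, 1.0]] 53.46249942034359
scene [[0.536, 0.509, -0.674, 1.544], [0.844, -0.327, 0.424, -0.667], [-0.005, -0.796, -0.605, 0.968], [0.0, 0.0, 0.0, 1.0]] 43.44200695895061
{'clock': 0.1, 'joint_pos': array([-4.65767700e+01,  2.05881929e+01,  6.40514036e-01, -1.58356519e-02,
       -7.01366512e+01, -1.65073711e+01]), 'qvel': array([ 0.0195888 , -0.03256669,  0.12133546, -0.06227061,  0.02827574,
        0.01421347]), 'tau': array([-1.57910941e-03, -5.84163451e+01,  2.93751562e+01,  7.01555997e+00,
        1.01693204e-02, -5.47569960e-05]), 'tool_pos': array([ 0.30534799, -0.60152407,  0.23372395]), 'orientation': array([ 1.79914915e+02, -9.68958053e-03, -1.53089526e+02]), 'force': array([-0.10337192, -0.30446367,  0.6524865 ]), 'moment': array([ 0.02948274, -0.00292722,  0.02832127]), 'gripper_force': 0.0, 'opening': 0.08757515965275321}
```

View pics/top0.png

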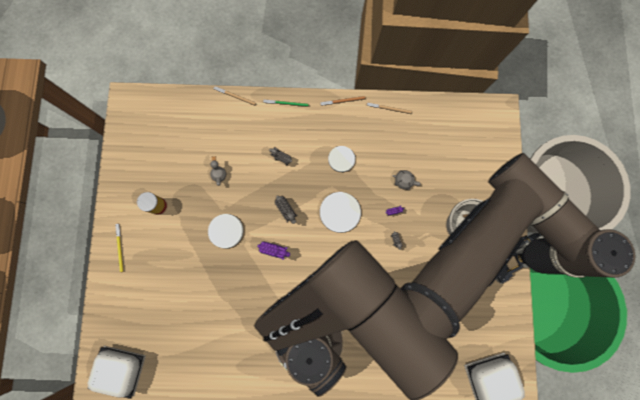

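View pics/scene0.png

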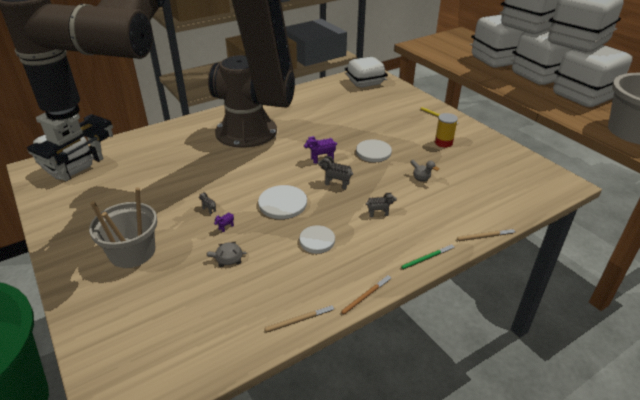

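Run:
```python
from h import *
t=np.load("top0.npz");s=np.load("scene0.npz")
tab=lambda D:D["W"][...,2]
W=t["W"]
zt=np.median(W[185:192,230:260,2]);zs=np.median(s["W"][290:300,200:240,2]);print("table z",zt,zs)
P=t["p"].astype(int)
for n,(u,v),r in(("batL",(340,212),28),("batM",(226,231),25),("batS",(342,158),20)):
    sl=np.s_[v-r:v+r,u-r:u+r]; w=W[sl];p=P[sl]
    k=(p.min(-1)>150)&(w[...,2]>.010)&(w[...,2]<.028); a=w[k][:,:2].astype(np.float32)
    print(n,len(a),cv2.minEnclosingCircle(a),a.mean(0),np.median(w[k][:,2]))
A=np.concatenate([W.reshape(-1,3),s["W"].reshape(-1,3)]);C=np.concatenate([P.reshape(-1,3),s["p"].reshape(-1,3)]); src=np.r_[np.zeros(256000),np.ones(256000)]
for n,(u,v),r,H in(("L",(286,209),.085,.095),("M",(282,157),.07,.073),("S",(397,240),.05,.054)):
    w0=W[v-3:v+4,u-3:u+4].reshape(-1,3).mean(0)
    for nm,sel in(("top",src==0),("both",src>=0)):
        k=sel&(np.hypot(*(A[:,:2]-w0[:2]).T)<r)&(A[:,2]>.2*H)&(A[:,2]<H+.02)&(C.max(1)<150)&(C.max(1)-C.min(1)<30)
        a=A[k]; rc=cv2.minAreaRect(a[:,:2].astype(np.float32)); hi=a[a[:,2]>.8*H]
        b=a[(a[:,2]<.74*H)]
        print(n,nm,len(a),np.round(rc[0],4),np.round(rc[1],4),round(rc[2],1),"maxz",a[:,2].max(),"head",hi[:,:2].mean(0),len(hi),"all",a[:,:2].mean(0))
for n,(u,v) in dict(pL=(273,250),pS=(395,211),tort=(404,180),duck=(219,172),tin=(151,203)).items(): print(n,W[v,u])
```

```text
table z -0.00024237821782790991 0.0021849038379023744
batL 1259 ((0.4620692729949951, -0.09963560849428177), 0.07473184913396835) [ 0.46174958 -0.09957536] 0.017687997254695276
batM 914 ((0.38183698058128357, 0.3157167136669159), 0.06244954839348793) [0.38230336 0.3152489 ] 0.017979409399605184
batS 521 ((0.6641627550125122, -0.102633036673069), 0.04998954385519028) [ 0.66353536 -0.10213754] 0.01776466600221749
L top 311 [0.4599 0.0952] [0.1145 0.0416] 35.2 maxz 0.09394949318267898 head [0.43571012 0.07946574] 79 all [0.46027193 0.09556677]
L both 855 [0.46   0.0912] [0.119 0.048] 35.7 maxz 0.09594511230496117 head [0.43767572 0.07693733] 176 all [0.46528025 0.09032653]
M top 192 [0.6586 0.1226] [0.0854 0.0305] 63.5 maxz 0.07498768431676117 head [0.66612706 0.13689648] 52 all [0.65634862 0.12130219]
M both 552 [0.6612 0.121 ] [0.0904 0.0365] 63.5 maxz 0.07498768431676117 head [0.66833647 0.13369211] 133 all [0.66219376 0.11712735]
S top 106 [ 0.3613 -0.3044] [0.0602 0.0243] 16.4 maxz 0.057059855528797554 head [ 0.34880065 -0.30596977] 31 all [ 0.36204853 -0.30225836]
S both 279 [ 0.3627 -0.3072] [0.0613 0.0305] 16.4 maxz 0.05938706939003646 head [ 0.35337929 -0.30869897] 81 all [ 0.36567009 -0.30650229]
pL [0.31468889 0.13272342 0.07055462]
pS [ 0.4662753  -0.29997724  0.03675239]
tort [ 0.58192082 -0.33421325  0.03727092]
duck [0.59187795 0.34220708 0.04579599]
tin [0.46351192 0.55343017 0.10451495]
```

Call:
move_arm(
  moves=[8.7, -2.55, 3.06, 0, 0, 0, 0, 8.7, -2.55, 3.06, 0, 0, 0, 0, 8.7, -2.55, 3.06, 0, 0, 0, 0, 8.7, -2.55, 3.06, 0, 0, 0, 0, 8.7, -2.55, 3.06, 0, 0, 0, 0, 8.7, -2.55, 3.06, 0, 0, 0, 0, 8.7, -2.55, 3.06, 0, 0, 0, 0, 8.7, -2.55, 3.06, 0, 0, 0, 0],
)

```text
clock: 0.9
tool_pos: [0.3765, -0.2896, 0.2344]
orientation: [180.0, -0.0, -153.1]
force: [0.6, -0.7, 0.1]
opening: 0.0872
gripper_force: 0.0
```

Call:
move_arm(
  moves=[8.7, -2.55, 3.06, 0, 0, 0, 0, 8.7, -2.55, 3.06, 0, 0, 0, 0, 8.7, -2.55, 3.06, 0, 0, 0, 0, 8.7, -2.55, 3.06, 0, 0, 0, 0, 8.7, -2.55, 3.06, 0, 0, 0, 0, 8.7, -2.55, 3.06, 0, 0, 0, 0, 8.7, -2.55, 3.06, 0, 0, 0, 0, 8.7, -2.55, 3.06, 0, 0, 0, 0],
)

```text
clock: 1.7
tool_pos: [0.4475, 0.0211, 0.2346]
orientation: [180.0, 0.0, -153.1]
force: [0.7, -0.1, 0.7]
opening: 0.0871
gripper_force: 0.0
```

Call:
move_arm(
  moves=[8.7, -2.55, 3.06, 0, 0, 0, 0, 8.7, -2.55, 3.06, 0, 0, 0, 0, 8.7, 0, 0, 0, 0, 0, -0.14, 8.7, 0, 0, 0, 0, 0, 0],
)

```text
clock: 2.1
tool_pos: [0.4652, 0.098, 0.234]
orientation: [180.0, -0.1, -144.8]
force: [0.3, 0.2, 0.3]
opening: 0.0872
gripper_force: 0.0
```

```bash
cat >> h.py <<'E'
def wworld(m,d):
    h,w=d.shape; f=h/2/np.tan(np.radians(m["vertical_fov"])/2)
    u,v=np.meshgrid(np.arange(w),np.arange(h)); x=u-m["cx"];y=v-m["cy"]; r=np.hypot(x,y)+1e-9; th=np.minimum(r/f,1.4)
    k=np.tan(th)/r*d; T=np.array(m["cam_to_world"])
    return np.stack([x*k,y*k,d],-1)@T[:3,:3].T+T[:3,3]
def ram(c,yaw,H,r,tag):
    "points near c in the frame at c, yaw (deg); prints extents by height"
    m,p,d=snap("wrist"); W=wworld(m,d); cv2.imwrite(f"pics/{tag}.png",p[...,::-1]); np.savez(f"{tag}.npz",p=p,W=W)
    q=p.reshape(-1,3).astype(int); A=W.reshape(-1,3)
    k=(np.hypot(A[:,0]-c[0],A[:,1]-c[1])<r)&(A[:,2]>.25*H)&(A[:,2]<H+.02)&(q.max(1)-q.min(1)<35)
    a=A[k]; y=np.radians(yaw); R=np.array([[np.cos(y),-np.sin(y)],[np.sin(y),np.cos(y)]])
    l=(a[:,:2]-c)@R*1000
    rc=cv2.minAreaRect(l.astype(np.float32)); print("rect",np.round(rc[0],1),np.round(rc[1],1),round(rc[2],1),len(a),"maxz",a[:,2].max())
    for x0 in range(-80,80,8):
        s=(l[:,0]>=x0)&(l[:,0]<x0+8)
        if s.sum()>3: print(x0,s.sum(),"y",np.round([l[s,1].min(),l[s,1].max(),(l[s,1].min()+l[s,1].max())/2],1),"z",np.round(np.percentile(a[s,2],[50,98])*1000),"x",np.round([l[s,0].min(),l[s,0].max()],1))
E
python3 - <<'E'
from h import *
ram(np.array([.4666,.0976]),215,.095,.085,"w1")
E
```

```text
rect [7.3 0. ] [ 44.1 116.5] 89.4 3598 maxz 0.09152469718956618
-56 27 y [-5.4  4.8 -0.3] z [58. 59.] x [-51. -48.]
-48 65 y [-10.7  10.2  -0.2] z [63. 65.] x [-47.7 -40.2]
-40 202 y [-19.2  20.1   0.4] z [69. 72.] x [-39.9 -32. ]
-32 266 y [-20.6  20.2  -0.2] z [69. 71.] x [-32. -24.]
-24 290 y [-20.4  21.3   0.5] z [69. 72.] x [-24. -16.]
-16 289 y [-21.3  21.2  -0.1] z [69. 71.] x [-16.  -8.]
-8 293 y [-21.3  21.2  -0.1] z [69. 71.] x [-8. -0.]
0 300 y [-21.1  21.1   0. ] z [69. 71.] x [0. 8.]
8 301 y [-20.9  21.    0. ] z [69. 72.] x [ 8. 16.]
16 247 y [-20.8  20.9   0.1] z [70. 85.] x [16.1 24. ]
24 284 y [-20.6  20.9   0.1] z [86. 91.] x [24. 32.]
32 322 y [-20.2  20.5   0.2] z [87. 91.] x [32.1 40. ]
40 354 y [-22.5  21.7  -0.4] z [86. 91.] x [40. 48.]
48 212 y [-21.2  21.6   0.2] z [79. 85.] x [48.  55.7]
56 130 y [-8.4  8.6  0.1] z [72. 76.] x [56.5 63.6]
64 16 y [-5.3  4.7 -0.3] z [70. 71.] x [64.5 65.6]
```

View pics/w1.png

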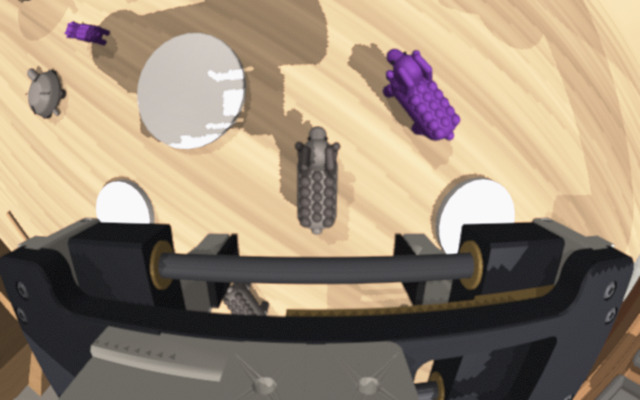

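Run:
```python
from h import *
D=np.load("scene0.npz");p=D["p"];W=D["W"]
a=p[135:215,300:410]; cv2.imwrite("pics/crop1.png",cv2.resize(a,None,fx=7,fy=7,interpolation=cv2.INTER_CUBIC)[...,::-1])
for n,c,yaw,H,r in(("L",(.4666,.0976),215,.095,.085),("M",(.6577,.1143),63.5,.073,.07)):
    A=W.reshape(-1,3)-[0,0,.002];q=p.reshape(-1,3).astype(int)
    y=np.radians(yaw);R=np.array([[np.cos(y),-np.sin(y)],[np.sin(y),np.cos(y)]])
    l=(A[:,:2]-c)@R*1000;k=(np.abs(l[:,0])<r*1000)&(np.abs(l[:,1])<H*350)&(A[:,2]>.006)&(q.max(1)<120)&(q.max(1)-q.min(1)<30)
    for lo,hi in((.06,.14),(.14,.22),(.22,.3),(.3,.5),(.5,.7)):
        s=k&(A[:,2]>lo*H)&(A[:,2]<hi*H); print(n,lo,np.histogram(l[s,0],np.arange(-64,73,8))[0],np.round([l[s,0].min(),l[s,0].max()],1) if s.any() else"")
```

```text
L 0.06 [ 0  0  0  6  7  0  0  0  0  0  0 12  2  1  0  0  0] [-34.   40.1]
L 0.14 [0 0 0 5 6 2 0 0 0 0 0 6 3 0 0 0 0] [-34.5  35.8]
L 0.22 [0 0 0 6 4 1 0 0 0 0 0 5 3 0 0 0 0] [-34.5  36.5]
L 0.3 [ 0  0  5 12 10 11  8  7  7  9  8  8  8  0  0  0  0] [-43.3  38.7]
L 0.5 [ 0  1 19 24 19 13 12 14 12 15 17 13  9  8  1  2  2] [-48.6  68.7]
M 0.06 [0 0 0 0 3 3 1 0 0 0 5 1 0 0 0 0 0] [-24.9  25.9]
M 0.14 [0 0 0 0 4 3 0 0 0 0 3 3 0 0 0 0 0] [-28.9  28.3]
M 0.22 [0 0 0 0 3 4 0 0 0 0 3 3 0 0 0 0 0] [-26.8  28.4]
M 0.3 [ 0  0  0  0 10  8  8  7  7  9 10  6  0  0  0  0  0] [-31.9  28.4]
M 0.5 [ 0  0  0 11 15 13  9 14 12 14  9  7  2  1  3  0  0] [-37.7  52.7]
```

View pics/crop1.png

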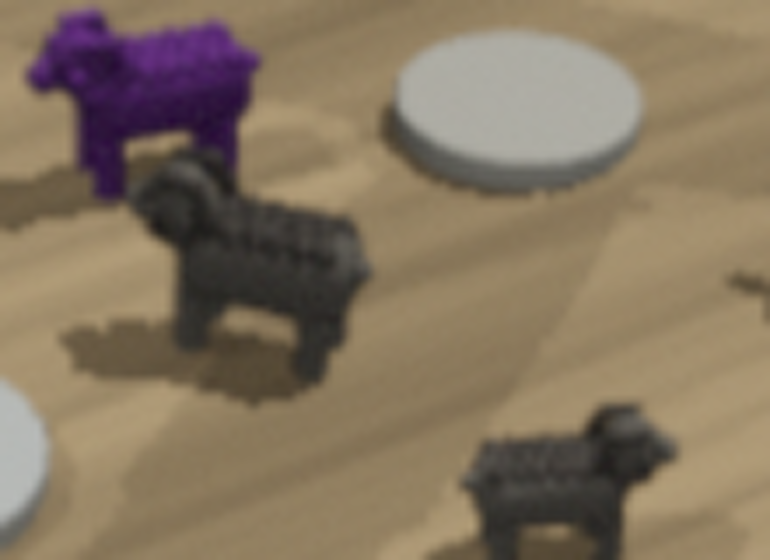

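Call:
move_arm(
  moves=[8.7, -0.1, 0.05, 3.6, 0, 0, 0, 8.7, 0, 0, 3.6, 0, 0, 0, 8.7, 0, 0, 3.6, 0, 0, 0, 8.7, 0, 0, 3.6, 0, 0, 0, 8.7, 0, 0, 2.8, 0, 0, 0, 8.7, 0, 0, 1.5, 0, 0, 0, 8.7, 0, 0, 0.5, 0, 0, 0, 8.7, 0, 0, 0, 0, 0, 0],
)

```text
clock: 2.95
tool_pos: [0.4658, 0.0973, 0.0423]
orientation: [-180.0, -0.1, -145.2]
force: [0.6, -1.0, 0.8]
opening: 0.0874
gripper_force: 0.0
```

Call:
move_arm(
  moves=[4.6, 0, 0, 0, 0, 0, 0, 4.0, 0, 0, 0, 0, 0, 0, 3.0, 0, 0, 0, 0, 0, 0, 3.0, 0, 0, 0, 0, 0, 0, 3.0, 0, 0, 0, 0, 0, 0, 3.0, 0, 0, 0, 0, 0, 0],
)

```text
clock: 3.55
tool_pos: [0.466, 0.0982, 0.0427]
orientation: [180.0, 0.0, -145.1]
force: [-1.9, 2.1, 1.4]
opening: 0.045
gripper_force: 1.2
```

Call:
move_arm(
  moves=[3, 0, 0, 0, 0, 0, 0, 3, 0, 0, 0, 0, 0, 0, 3, 0, 0, -0.5, 0, 0, 0, 3, 0, 0, -1.5, 0, 0, 0, 3, 0, 0, -2.5, 0, 0, 0, 3, 0, 0, -2.0, 0, 0, 0, 3, 0, 0, -0.5, 0, 0, 0, 3, 0, 0, 0, 0, 0, 0],
)

```text
clock: 4.35
tool_pos: [0.4661, 0.0982, 0.1129]
orientation: [180.0, 0.1, -145.1]
force: [-0.8, -0.4, -2.4]
opening: 0.0438
gripper_force: 30.0
```

Call:
move_arm(
  moves=[3, 0.66, -0.9, 0, 0, 0, 0, 3, 1.5, -2.0, 0, 0, 0, 0, 3, 2.0, -2.8, 0, 0, 0, 0, 3, 2.2, -3.0, 0, 0, 0, 0, 3, 2.0, -2.8, 0, 0, 0, 0, 3, 1.6, -2.2, 0, 0, 0, 0, 3, 1.2, -1.6, 0, 0, 0, 0, 3, 0.5, -0.7, 0, 0, 0, 0],
)

```text
clock: 5.15
tool_pos: [0.4605, -0.1019, 0.1111]
orientation: [179.9, -0.2, -145.2]
force: [-0.4, 0.8, -3.3]
opening: 0.044
gripper_force: 30.0
```

Call:
move_arm(
  moves=[3, 0, 0, 0, 0, 0, 0, 3, 0, 0, 0, 0, 0, 0],
)

```text
clock: 5.35
tool_pos: [0.4616, -0.0999, 0.1119]
orientation: [180.0, -0.1, -145.1]
force: [-0.4, -0.3, -2.7]
opening: 0.0437
gripper_force: 30.0
```

Run:
```python
from h import *
m,p,d=snap("wrist");cv2.imwrite("pics/w2.png",p[...,::-1])
o=ctrl.get_obs();print(o["tool_pos"],o["orientation"],o["opening"],o["gripper_force"])
y=np.radians(o["orientation"][2]);D=np.array([.462,-.0996])-o["tool_pos"][:2]
print(D@[np.cos(y),np.sin(y)],D@[np.sin(y),-np.cos(y)])
```

```text
[ 0.46182915 -0.09953879  0.11212545] [ 1.79975946e+02 -3.60965088e-02 -1.45052974e+02] 0.04420010103312578 29.98859167098999
-0.00010498107694507536 -0.00014804162380779
```

View pics/w2.png

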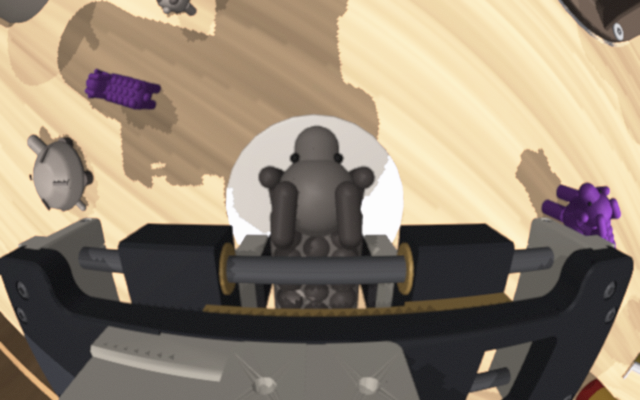

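Call:
move_arm(
  moves=[3, 0, 0, 1.2, 0, 0, 0, 3, 0, 0, 1.8, 0, 0, 0, 3, 0, 0, 1.0, 0, 0, 0, 3, 0, 0, 0.5, 0, 0, 0, 3, 0, 0, 0.3, 0, 0, 0, 3, 0, 0, 0.15, 0, 0, 0, 3, 0, 0, 0, 0, 0, 0, 3, 0, 0, 0, 0, 0, 0],
)

```text
clock: 6.2
tool_pos: [0.4624, -0.0999, 0.0635]
orientation: [-180.0, 0.0, -145.1]
force: [0.0, 0.1, -1.7]
opening: 0.0439
gripper_force: 30.0
```

Call:
move_arm(
  moves=[3, 0, 0, 0.07, 0, 0, 0, 3, 0, 0, 0.07, 0, 0, 0, 3, 0, 0, 0, 0, 0, 0],
)

```text
clock: 6.5
tool_pos: [0.462, -0.0999, 0.0617]
orientation: [-180.0, 0.0, -145.1]
force: [-0.8, -0.6, -2.6]
opening: 0.0441
gripper_force: 30.0
```

Call:
move_arm(
  moves=[3, 0, 0, 0.05, 0, 0, 0, 3, 0, 0, 0.05, 0, 0, 0, 3, 0, 0, 0, 0, 0, 0],
)

```text
clock: 6.8
tool_pos: [0.4621, -0.0999, 0.0607]
orientation: [-180.0, -0.0, -145.1]
force: [-0.1, -0.2, -1.3]
opening: 0.0443
gripper_force: 30.0
```

Call:
move_arm(
  moves=[3, 0, 0, 0.05, 0, 0, 0, 3, 0, 0, 0, 0, 0, 0],
)

```text
clock: 7.0
tool_pos: [0.4621, -0.0999, 0.0607]
orientation: [-180.0, 0.0, -145.1]
force: [-3.0, 2.2, 6.1]
opening: 0.0438
gripper_force: 30.0
```

Call:
move_arm(
  moves=[5, 0, 0, 0, 0, 0, 0, 7, 0, 0, 0, 0, 0, 0, 8.7, 0, 0, 0, 0, 0, 0, 8.7, 0, 0, 0, 0, 0, 0, 8.7, 0, 0, -0.6, 0, 0, 0, 8.7, 0, 0, -2, 0, 0, 0, 8.7, 0, 0, -3.4, 0, 0, 0, 8.7, 0, 0, -3.5, 0, 0, 0],
)

```text
clock: 7.8
tool_pos: [0.4615, -0.1, 0.1563]
orientation: [180.0, -0.1, -145.1]
force: [1.3, 0.5, 0.1]
opening: 0.087
gripper_force: 0.0
```

Call:
move_arm(
  moves=[8.7, 0, 0, -3.5, 0, 0, -0.125, 8.7, 0, 0, -2.0, 0, 0, -0.125, 8.7, 0, 0, -1, 0, 0, -0.125, 8.7, 0, 0, 0, 0, 0, -0.125, 8.7, 0, 0, 0, 0, 0, 0],
)

```text
clock: 8.3
tool_pos: [0.4622, -0.0999, 0.221]
orientation: [-179.9, 0.1, -116.3]
force: [-0.5, -0.1, -0.1]
opening: 0.0873
gripper_force: 0.0
```

Run:
```python
from h import *
ram(np.array([.462,-.0996]),215,.113,.085,"w3")
o=ctrl.get_obs();print(o["tool_pos"],o["orientation"])
y=np.radians(o["orientation"][2]);D=np.array([.6577,.1143])-o["tool_pos"][:2]
print(D@[np.cos(y),np.sin(y)],D@[np.sin(y),-np.cos(y)])
```

```text
rect [6.9 1.5] [119.5  46.3] 0.3 4594 maxz 0.10982415703560577
-56 32 y [-2.8  8.4  2.8] z [75. 77.] x [-52.9 -48.1]
-48 89 y [-10.8  20.4   4.8] z [81. 84.] x [-47.9 -40.1]
-40 275 y [-19.2  24.1   2.4] z [86. 89.] x [-40. -32.]
-32 346 y [-19.7  24.5   2.4] z [87. 89.] x [-32. -24.]
-24 354 y [-20.2  24.1   2. ] z [87. 89.] x [-24. -16.]
-16 364 y [-20.1  24.2   2. ] z [87. 89.] x [-16.  -8.]
-8 354 y [-20.5  24.6   2.1] z [87. 89.] x [-8. -0.]
0 379 y [-20.   24.2   2.1] z [87. 89.] x [0. 8.]
8 375 y [-20.4  23.8   1.7] z [87. 89.] x [ 8. 16.]
16 323 y [-20.2  24.3   2. ] z [ 88. 104.] x [16. 24.]
24 393 y [-15.   23.9   4.4] z [101. 108.] x [24. 32.]
32 402 y [-19.6  23.3   1.9] z [105. 109.] x [32. 40.]
40 442 y [-21.5  24.9   1.7] z [104. 108.] x [40. 48.]
48 277 y [-20.9  24.5   1.8] z [ 95. 103.] x [48. 56.]
56 159 y [-6.9 10.9  2. ] z [90. 94.] x [56.  63.9]
64 30 y [-4.7  8.1  1.7] z [86. 89.] x [64.1 66.7]
[ 0.46191124 -0.09989631  0.22052369] [-1.79982409e+02  1.96132416e-02 -1.16568229e+02]
-0.27914680095668754 -0.07931179883612924
```

View pics/w3.png

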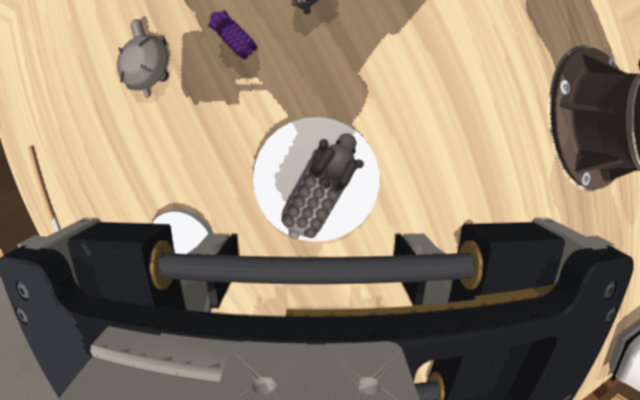

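Call:
move_arm(
  moves=[8.7, -2, -0.57, 0, 0, 0, 0, 8.7, -4.2, -1.2, 0, 0, 0, 0, 8.7, -4.4, -1.25, 0, 0, 0, 0, 8.7, -4.4, -1.25, 0, 0, 0, 0, 8.7, -4.4, -1.25, 0, 0, 0, 0, 8.7, -4.4, -1.25, 0, 0, 0, 0, 8.7, -3.1, -0.88, 0, 0, 0, 0, 8.7, -1.0, -0.28, 0, 0, 0, 0],
)

```text
clock: 9.15
tool_pos: [0.6589, 0.1177, 0.2182]
orientation: [179.9, -0.1, -116.5]
force: [-0.1, 0.0, 0.2]
opening: 0.0868
gripper_force: 0.0
```

Call:
move_arm(
  moves=[8.7, 0, 0, 0, 0, 0, 0, 8.7, 0, 0, 0, 0, 0, 0],
)

```text
clock: 9.35
tool_pos: [0.6566, 0.1146, 0.2195]
orientation: [179.9, -0.1, -116.5]
force: [-0.2, 0.0, -0.3]
opening: 0.087
gripper_force: 0.0
```

Run:
```python
from h import *
ram(np.array([.6577,.1143]),63.5,.073,.07,"w4")
o=ctrl.get_obs();print(o["tool_pos"],o["orientation"])
y=np.radians(o["orientation"][2]);D=np.array([.6577,.1143])-o["tool_pos"][:2]
print(D@[np.cos(y),np.sin(y)],D@[np.sin(y),-np.cos(y)])
```

```text
rect [ 7.3 -1.4] [90.9 32.6] 1.2 2233 maxz 0.07039722721010055
-40 57 y [-8.   7.1 -0.5] z [44. 46.] x [-38.2 -32. ]
-32 229 y [-16.5  13.1  -1.7] z [50. 55.] x [-31.9 -24. ]
-24 244 y [-17.5  14.3  -1.6] z [53. 55.] x [-23.9 -16. ]
-16 229 y [-17.6  14.4  -1.6] z [53. 55.] x [-15.9  -8. ]
-8 233 y [-17.7  14.5  -1.6] z [53. 55.] x [-8.  -0.1]
0 225 y [-17.8  14.6  -1.6] z [53. 55.] x [0.1 8. ]
8 217 y [-16.8  14.7  -1.1] z [53. 55.] x [ 8.  15.9]
16 287 y [-15.7  14.8  -0.4] z [57. 69.] x [16. 24.]
24 217 y [-14.5  12.9  -0.8] z [67. 70.] x [24. 32.]
32 203 y [-16.4  15.6  -0.4] z [67. 70.] x [32. 40.]
40 64 y [-16.4  14.5  -1. ] z [62. 66.] x [40.2 47.8]
48 28 y [-5.8  5.  -0.4] z [56. 58.] x [48.1 52.8]
[0.65656922 0.11416827 0.2199607 ] [ 1.79971556e+02 -3.39077926e-02 -1.16488108e+02]
-0.0006222396763080179 -0.0009533257547293935
```

Call:
move_arm(
  moves=[8.7, -0.2, -0.25, 2, 0, 0, 0, 8.7, 0, 0, 3.6, 0, 0, -0.017, 8.7, 0, 0, 3.6, 0, 0, 0, 8.7, 0, 0, 3.6, 0, 0, 0, 8.7, 0, 0, 3, 0, 0, 0, 8.7, 0, 0, 2.0, 0, 0, 0, 8.7, 0, 0, 1.0, 0, 0, 0, 6, 0, 0, 0.2, 0, 0, 0],
)

```text
clock: 10.2
tool_pos: [0.6596, 0.1145, 0.0297]
orientation: [180.0, -0.1, -115.5]
force: [0.8, 0.2, -0.0]
opening: 0.0833
gripper_force: 0.0
```

Call:
move_arm(
  moves=[5, 0, 0, 0, 0, 0, 0, 4, 0, 0, 0, 0, 0, 0, 3.5, 0, 0, 0, 0, 0, 0, 2.5, 0, 0, 0, 0, 0, 0, 2.5, 0, 0, 0, 0, 0, 0, 2.5, 0, 0, 0, 0, 0, 0, 2.5, 0, 0, 0, 0, 0, 0, 2.5, 0, 0, 0, 0, 0, 0],
)

```text
clock: 11.0
tool_pos: [0.6601, 0.1154, 0.0303]
orientation: [180.0, -0.0, -115.4]
force: [-2.8, -0.1, 3.1]
opening: 0.0336
gripper_force: 30.0
```

Call:
move_arm(
  moves=[2.5, 0, 0, -0.5, 0, 0, 0, 2.5, 0, 0, -1.5, 0, 0, 0, 2.5, 0, 0, -3, 0, 0, 0, 2.5, 0, 0, -3, 0, 0, 0, 2.5, 0, 0, -1.5, 0, 0, 0, 2.5, 0, 0, -0.5, 0, 0, 0, 2.5, 0, 0, 0, 0, 0, 0],
)

```text
clock: 11.7
tool_pos: [0.6603, 0.1155, 0.1306]
orientation: [-180.0, 0.1, -115.5]
force: [0.2, 0.8, -1.5]
opening: 0.034
gripper_force: 30.0
```

Call:
move_arm(
  moves=[2.5, -0.22, 1.2, 0, 0, 0, 0, 2.5, -0.55, 3.0, 0, 0, 0, 0, 2.5, -0.78, 4.3, 0, 0, 0, 0, 2.5, -0.84, 4.6, 0, 0, 0, 0, 2.5, -0.84, 4.6, 0, 0, 0, 0, 2.5, -0.84, 4.6, 0, 0, 0, 0, 2.5, -0.84, 4.6, 0, 0, 0, 0, 2.5, -0.66, 3.6, 0, 0, 0, 0],
)

```text
clock: 12.5
tool_pos: [0.4058, 0.297, 0.1289]
orientation: [180.0, -0.1, -115.4]
force: [0.5, 0.5, -1.2]
opening: 0.0337
gripper_force: 30.0
```

Call:
move_arm(
  moves=[2.5, -0.4, 2.2, 0, 0, 0, 0, 2.5, -0.18, 1.0, 0, 0, 0, 0, 2.5, 0, 0, 0, 0, 0, 0, 2.5, 0, 0, 0, 0, 0, 0, 2.5, 0, 0, 0, 0, 0, 0],
)

```text
clock: 13.0
tool_pos: [0.3828, 0.315, 0.1297]
orientation: [180.0, -0.0, -115.5]
force: [-0.3, 0.3, -2.0]
opening: 0.0338
gripper_force: 30.0
```

Call:
move_arm(
  moves=[2.5, 0, 0.1, 1.5, 0, 0, 0, 2.5, 0, 0, 2.5, 0, 0, 0, 2.5, 0, 0, 2, 0, 0, 0, 2.5, 0, 0, 1.0, 0, 0, 0, 2.5, 0, 0, 0.5, 0, 0, 0, 2.5, 0, 0, 0.3, 0, 0, 0, 2.5, 0, 0, 0.1, 0, 0, 0, 2.5, 0, 0, 0, 0, 0, 0],
)

```text
clock: 13.8
tool_pos: [0.3818, 0.3164, 0.0517]
orientation: [-180.0, 0.1, -115.4]
force: [-0.0, 0.8, -1.1]
opening: 0.0336
gripper_force: 30.0
```

Call:
move_arm(
  moves=[2.5, 0, 0, 0.06, 0, 0, 0, 2.5, 0, 0, 0.06, 0, 0, 0, 2.5, 0, 0, 0, 0, 0, 0],
)

```text
clock: 14.1
tool_pos: [0.3815, 0.3163, 0.0502]
orientation: [-180.0, 0.0, -115.4]
force: [0.3, 0.2, -1.0]
opening: 0.0334
gripper_force: 30.0
```

Call:
move_arm(
  moves=[2.5, 0, 0, 0.05, 0, 0, 0, 2.5, 0, 0, 0.05, 0, 0, 0, 2.5, 0, 0, 0, 0, 0, 0],
)

```text
clock: 14.4
tool_pos: [0.3814, 0.316, 0.0489]
orientation: [180.0, -0.0, -115.4]
force: [0.2, 1.3, -0.8]
opening: 0.0339
gripper_force: 30.0
```

Call:
move_arm(
  moves=[2.5, 0, 0, 0.05, 0, 0, 0, 2.5, 0, 0, 0.03, 0, 0, 0, 2.5, 0, 0, 0, 0, 0, 0],
)

```text
clock: 14.7
tool_pos: [0.3815, 0.3161, 0.0482]
orientation: [-180.0, 0.0, -115.4]
force: [-1.1, 0.1, 0.6]
opening: 0.0337
gripper_force: 30.0
```

Call:
move_arm(
  moves=[2.5, 0, 0, 0.04, 0, 0, 0, 2.5, 0, 0, 0, 0, 0, 0],
)

```text
clock: 14.9
tool_pos: [0.3815, 0.3161, 0.0482]
orientation: [-180.0, 0.0, -115.4]
force: [-2.6, -1.3, 6.3]
opening: 0.0338
gripper_force: 30.0
```

Call:
move_arm(
  moves=[4, 0, 0, 0, 0, 0, 0, 6, 0, 0, 0, 0, 0, 0, 8, 0, 0, 0, 0, 0, 0, 8.7, 0, 0, 0, 0, 0, 0, 8.7, 0, 0, -0.6, 0, 0, 0, 8.7, 0, 0, -2, 0, 0, 0, 8.7, 0, 0, -3.4, 0, 0, 0, 8.7, 0, 0, -3.5, 0, 0, 0],
)

```text
clock: 15.7
tool_pos: [0.3812, 0.3156, 0.1438]
orientation: [180.0, -0.1, -115.4]
force: [0.8, 1.5, -0.3]
opening: 0.0857
gripper_force: 0.0
```

Call:
move_arm(
  moves=[8.7, 0, 0, -3.5, 0, 0, 0.141, 8.7, 0, 0, -2.5, 0, 0, 0.141, 8.7, 0, 0, -1.5, 0, 0, 0.141, 8.7, 0, 0, 0, 0, 0, 0.141, 8.7, 0, 0, 0, 0, 0, 0.141, 8.7, 0, 0, 0, 0, 0, 0.141, 8.7, 0, 0, 0, 0, 0, 0],
)

```text
clock: 16.4
tool_pos: [0.3814, 0.316, 0.2182]
orientation: [180.0, 0.0, -164.0]
force: [-0.5, 0.4, 0.1]
opening: 0.0869
gripper_force: 0.0
```

Run:
```python
from h import *
ram(np.array([.3818,.3157]),64.6,.091,.07,"w5")
```

```text
rect [ 6.1 -1.2] [91.8 35.3] 0.9 2722 maxz 0.08898336739689588
-40 96 y [-12.2  11.6  -0.3] z [62. 66.] x [-39.9 -32. ]
-32 277 y [-18.1  15.1  -1.5] z [69. 73.] x [-32. -24.]
-24 288 y [-17.5  16.1  -0.7] z [71. 73.] x [-24. -16.]
-16 277 y [-19.2  15.9  -1.7] z [71. 73.] x [-16.  -8.]
-8 276 y [-18.3  15.9  -1.2] z [71. 73.] x [-7.9 -0.1]
0 274 y [-18.   16.2  -0.9] z [71. 73.] x [0. 8.]
8 282 y [-18.6  16.2  -1.2] z [71. 77.] x [ 8. 16.]
16 343 y [-17.2  16.2  -0.5] z [77. 87.] x [16. 24.]
24 278 y [-13.8  15.6   0.9] z [85. 88.] x [24. 32.]
32 231 y [-18.1  16.9  -0.6] z [84. 88.] x [32.1 39.8]
40 77 y [-8.2 14.2  3. ] z [76. 82.] x [40.  47.9]
48 23 y [-3.8  4.   0.1] z [73. 75.] x [48.1 52. ]
```

View pics/w5.png

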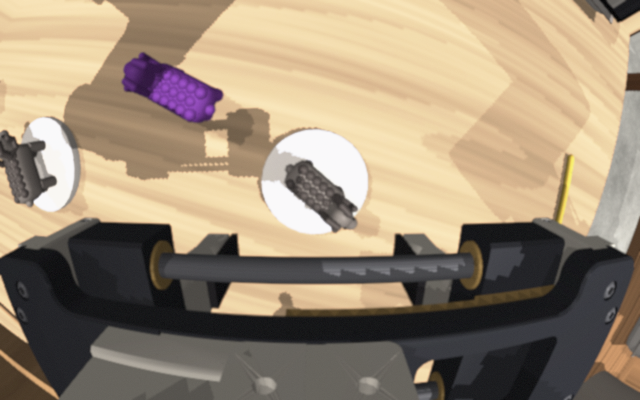

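Call:
move_arm(
  moves=[8.7, -0.1, -2.5, 0, 0, 0, 0, 8.7, -0.1, -4.4, 0, 0, 0, 0, 8.7, -0.1, -4.4, 0, 0, 0, 0, 8.7, -0.1, -4.4, 0, 0, 0, 0, 8.7, -0.1, -4.4, 0, 0, 0, 0, 8.7, -0.1, -4.4, 0, 0, 0, 0, 8.7, -0.1, -4.4, 0, 0, 0, 0, 8.7, 0, -4.2, 0, 0, 0, 0],
)

```text
clock: 17.25
tool_pos: [0.4802, -0.0019, 0.2182]
orientation: [-180.0, 0.0, -163.6]
force: [0.9, 1.0, 0.1]
opening: 0.087
gripper_force: 0.0
```

Call:
move_arm(
  moves=[8.7, 2.6, -3.5, 0, 0, 0, 0, 8.7, 2.6, -3.5, 0, 0, 0, 0, 8.7, 2.6, -3.5, 0, 0, 0, 0, 8.7, 2.6, -3.5, 0, 0, 0, 0, 8.7, 2.6, -3.5, 0, 0, 0, 0, 8.7, 2.6, -3.5, 0, 0, 0, 0, 8.7, 2.4, -3.2, 0, 0, 0, 0, 8.7, 1.4, -1.96, 0, 0, 0, 0],
)

```text
clock: 18.05
tool_pos: [0.3647, -0.3072, 0.218]
orientation: [-180.0, -0.0, -163.7]
force: [0.9, 0.4, -0.8]
opening: 0.0871
gripper_force: 0.0
```

Call:
move_arm(
  moves=[8.7, 0, 0, 0, 0, 0, 0, 8.7, 0, 0, 0, 0, 0, 0],
)

```text
clock: 18.25
tool_pos: [0.3657, -0.3055, 0.2177]
orientation: [180.0, -0.0, -163.8]
force: [0.8, 0.2, 0.2]
opening: 0.0871
gripper_force: 0.0
```

Run:
```python
from h import *
ram(np.array([.366,-.305]),196,.054,.05,"w6")
o=ctrl.get_obs();print(o["tool_pos"],o["orientation"],o["joint_pos"])
y=np.radians(o["orientation"][2]);D=np.array([.366,-.305])-o["tool_pos"][:2]
print(D@[np.cos(y),np.sin(y)],D@[np.sin(y),-np.cos(y)])
```

```text
rect [4.8 1.3] [24.2 65.8] 89.4 1063 maxz 0.053078966570393515
-32 15 y [-1.9  4.8  1.5] z [34. 37.] x [-28.1 -24.5]
-24 108 y [-9.7 12.5  1.4] z [39. 41.] x [-23.5 -16.1]
-16 150 y [-9.6 12.5  1.4] z [39. 41.] x [-16.  -8.]
-8 154 y [-10.7  12.5   0.9] z [39. 42.] x [-7.9 -0. ]
0 163 y [-10.6  12.5   0.9] z [39. 41.] x [0. 8.]
8 139 y [-10.5  12.7   1.1] z [40. 51.] x [ 8.  15.9]
16 143 y [-10.4  11.4   0.5] z [50. 52.] x [16.  23.8]
24 151 y [-11.   13.2   1.1] z [47. 52.] x [24.  31.9]
32 40 y [-3.6  4.8  0.6] z [41. 43.] x [32.5 37.8]
[ 0.36597374 -0.30497181  0.21776328] [ 1.79991096e+02  2.14704765e-04 -1.63815398e+02] [-1.60697923e+01  2.27645993e+00 -2.49492158e+01 -8.59683437e-03
 -6.27788949e+01 -5.77416725e+01]
-1.736300757558603e-05 -3.4388853503868936e-05
```

View pics/w6.png

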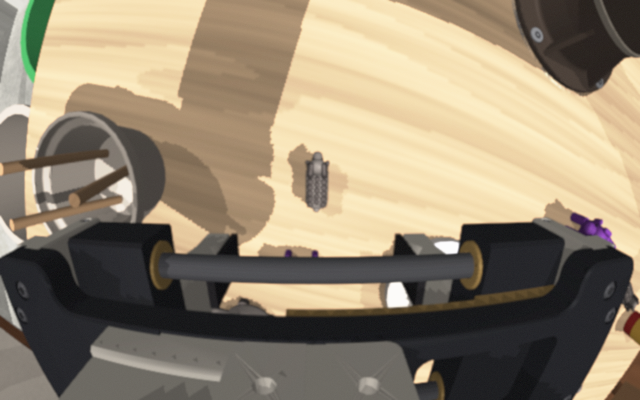

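Run:
```python
from h import *
for f in("w6","top0","scene0"):
    A=np.load(f+".npz")["W"].reshape(-1,3)
    k=(A[:,2]>.06)&(A[:,2]<.118)&(A[:,0]>.25)&(A[:,0]<.65)&(A[:,1]<-.36)&(A[:,1]>-.62)
    a=A[k]; print(f,len(a)); 
    if len(a): print(np.percentile(a[:,:2],[2,50,98],axis=0).round(3),cv2.minEnclosingCircle(a[:,:2].astype(np.float32)))
    y=np.radians(-163.8); l=(a[:,:2]-[.366,-.306])@np.array([[np.cos(y),np.sin(y)],[np.sin(y),-np.cos(y)]])
    s=np.abs(l[:,0])<.045; print("strip",s.sum(), np.sort(np.abs(l[s,1]))[:5] if s.any() else"", l[s,1][:2], "nearest",np.hypot(*l.T).min() if len(l) else"")
```

```text
w6 4824
[[ 0.342 -0.619]
 [ 0.392 -0.571]
 [ 0.485 -0.473]] ((0.4241454601287842, -0.5566543340682983), 0.08526638895273209)
strip 2412 [0.17213997 0.17234659 0.17241926 0.17244761 0.17249969] [-0.19322325 -0.19337018] nearest 0.17284254005218833
top0 264
[[ 0.396 -0.579]
 [ 0.486 -0.514]
 [ 0.505 -0.47 ]] ((0.44586873054504395, -0.5301609039306641), 0.07774782925844193)
strip 96 [0.16833814 0.16887351 0.16945215 0.16988564 0.17012835] [-0.28763941 -0.28078459] nearest 0.1683923883882268
scene0 1811
[[ 0.34  -0.617]
 [ 0.401 -0.549]
 [ 0.504 -0.48 ]] ((0.4220622181892395, -0.5568883419036865), 0.08831454068422318)
strip 629 [0.17173168 0.17317957 0.1735609  0.17376405 0.17427797] [-0.18006596 -0.17812836] nearest 0.1739082228897103
```

Bucket rim is 0.17 m away: clear. Descend and grip.

Call:
move_arm(
  moves=[8, 0.05, -0.1, 2, 0, 0, 0, 7, 0, 0, 3.6, 0, 0, 0, 6, 0, 0, 3.6, 0, 0, 0, 6, 0, 0, 3.6, 0, 0, 0, 6, 0, 0, 3.2, 0, 0, 0, 6, 0, 0, 2.4, 0, 0, 0, 6, 0, 0, 1.1, 0, 0, 0, 6, 0, 0, 0.3, 0, 0, 0],
)

```text
clock: 19.1
tool_pos: [0.3658, -0.3054, 0.019]
orientation: [179.9, -0.1, -163.8]
force: [-0.4, 0.9, 0.3]
opening: 0.06
gripper_force: 0.0
```

Call:
move_arm(
  moves=[4, 0, 0, 0, 0, 0, 0, 3, 0, 0, 0, 0, 0, 0, 2, 0, 0, 0, 0, 0, 0, 1.6, 0, 0, 0, 0, 0, 0, 1.6, 0, 0, 0, 0, 0, 0, 1.6, 0, 0, 0, 0, 0, 0, 1.6, 0, 0, 0, 0, 0, 0, 1.6, 0, 0, 0, 0, 0, 0],
)

```text
clock: 19.9
tool_pos: [0.3661, -0.3063, 0.0203]
orientation: [-180.0, 0.0, -163.9]
force: [-0.4, 2.7, 6.5]
opening: 0.0251
gripper_force: 30.0
```

Call:
move_arm(
  moves=[1.6, 0, 0, -0.5, 0, 0, 0, 1.6, 0, 0, -1.5, 0, 0, 0, 1.6, 0, 0, -3, 0, 0, 0, 1.6, 0, 0, -3.5, 0, 0, 0, 1.6, 0, 0, -3, 0, 0, 0, 1.6, 0, 0, -1.2, 0, 0, 0, 1.6, 0, 0, -0.3, 0, 0, 0, 1.6, 0, 0, 0, 0, 0, 0],
)

```text
clock: 20.7
tool_pos: [0.3657, -0.3061, 0.1498]
orientation: [-180.0, 0.0, -163.9]
force: [-0.6, 0.9, -1.4]
opening: 0.0248
gripper_force: 30.0
```

Call:
move_arm(
  moves=[1.6, -1.2, 0.4, 0, 0, 0, 0, 1.6, -3, 0.99, 0, 0, 0, 0, 1.6, -4.3, 1.42, 0, 0, 0, 0, 1.6, -4.3, 1.42, 0, 0, 0, 0, 1.6, -4.3, 1.42, 0, 0, 0, 0, 1.6, -4.3, 1.42, 0, 0, 0, 0, 1.6, -4.3, 1.42, 0, 0, 0, 0, 1.6, -4.3, 1.42, 0, 0, 0, 0],
)

```text
clock: 21.5
tool_pos: [0.6278, -0.1259, 0.1479]
orientation: [180.0, -0.1, -163.9]
force: [0.7, -0.9, -0.8]
opening: 0.0248
gripper_force: 30.0
```

Call:
move_arm(
  moves=[1.6, -2.9, 0.96, 0, 0, 0, 0, 1.6, -1.36, 0.45, 0, 0, 0, 0, 1.6, 0, 0, 0, 0, 0, 0, 1.6, 0, 0, 0, 0, 0, 0, 1.6, 0, 0, 0, 0, 0, 0],
)

```text
clock: 22.0
tool_pos: [0.6626, -0.103, 0.1493]
orientation: [180.0, -0.1, -164.0]
force: [-0.2, -1.4, -0.0]
opening: 0.0251
gripper_force: 30.0
```

Call:
move_arm(
  moves=[1.6, -0.12, 0.03, 1.5, 0, 0, 0, 1.6, 0, 0, 3, 0, 0, 0, 1.6, 0, 0, 3, 0, 0, 0, 1.6, 0, 0, 1.8, 0, 0, 0, 1.6, 0, 0, 0.9, 0, 0, 0, 1.6, 0, 0, 0.4, 0, 0, 0, 1.6, 0, 0, 0.1, 0, 0, 0, 1.6, 0, 0, 0, 0, 0, 0],
)

```text
clock: 22.8
tool_pos: [0.6653, -0.1019, 0.0436]
orientation: [-180.0, 0.1, -163.9]
force: [-0.1, -0.1, -1.5]
opening: 0.0249
gripper_force: 30.0
```

Call:
move_arm(
  moves=[1.6, 0, 0, 0.06, 0, 0, 0, 1.6, 0, 0, 0.06, 0, 0, 0, 1.6, 0, 0, 0, 0, 0, 0],
)

```text
clock: 23.1
tool_pos: [0.6649, -0.1018, 0.042]
orientation: [-180.0, 0.0, -163.9]
force: [0.3, 0.0, -0.0]
opening: 0.0251
gripper_force: 30.0
```

Call:
move_arm(
  moves=[1.6, 0, 0, 0.05, 0, 0, 0, 1.6, 0, 0, 0.05, 0, 0, 0, 1.6, 0, 0, 0, 0, 0, 0],
)

```text
clock: 23.4
tool_pos: [0.6647, -0.1019, 0.0405]
orientation: [180.0, -0.0, -163.9]
force: [0.2, 0.4, -1.3]
opening: 0.025
gripper_force: 30.0
```

Call:
move_arm(
  moves=[1.6, 0.05, 0, 0.06, 0, 0, 0, 1.6, 0, 0, 0.06, 0, 0, 0, 1.6, 0, 0, 0.03, 0, 0, 0, 1.6, 0, 0, 0, 0, 0, 0],
)

```text
clock: 23.8
tool_pos: [0.6642, -0.102, 0.039]
orientation: [180.0, -0.0, -163.9]
force: [-1.1, -0.3, -0.5]
opening: 0.025
gripper_force: 30.0
```

Call:
move_arm(
  moves=[1.6, 0, 0, 0.04, 0, 0, 0, 1.6, 0, 0, 0.03, 0, 0, 0, 1.6, 0, 0, 0, 0, 0, 0],
)

```text
clock: 24.1
tool_pos: [0.6643, -0.102, 0.0384]
orientation: [-180.0, 0.0, -163.9]
force: [-0.4, 0.0, -0.5]
opening: 0.025
gripper_force: 30.0
```

Call:
move_arm(
  moves=[1.6, 0, 0, 0.03, 0, 0, 0, 1.6, 0, 0, 0, 0, 0, 0],
)

```text
clock: 24.3
tool_pos: [0.6643, -0.102, 0.0384]
orientation: [-180.0, 0.0, -163.9]
force: [-0.6, -0.2, 2.3]
opening: 0.0249
gripper_force: 30.0
```

Contact felt; release, rise and look.

Call:
move_arm(
  moves=[3, 0, 0, 0, 0, 0, 0, 5, 0, 0, 0, 0, 0, 0, 6, 0, 0, 0, 0, 0, 0, 6, 0, 0, 0, 0, 0, 0, 6, 0, 0, -0.6, 0, 0, 0, 6, 0, 0, -2, 0, 0, 0, 6, 0, 0, -3.4, 0, 0, 0, 6, 0, 0, -3.5, 0, 0, 0],
)

```text
clock: 25.1
tool_pos: [0.6638, -0.1021, 0.1339]
orientation: [180.0, -0.1, -163.9]
force: [1.3, 0.4, 0.8]
opening: 0.06
gripper_force: 0.0
```

Call:
move_arm(
  moves=[6, 0, 0, -3.5, 0, 0, 0, 6, 0, 0, -3, 0, 0, 0, 6, 0, 0, -1.5, 0, 0, 0, 6, 0, 0, 0, 0, 0, 0, 6, 0, 0, 0, 0, 0, 0],
)

```text
clock: 25.6
tool_pos: [0.6641, -0.1019, 0.2132]
orientation: [180.0, 0.0, -163.9]
force: [0.5, 0.2, -1.3]
opening: 0.0599
gripper_force: 0.0
```

Run:
```python
from h import *
ram(np.array([.6639,-.1023]),196,.072,.045,"w7")
for n in["top","scene"]:
    m,p,d=snap(n); cv2.imwrite(f"pics/{n}1.png",p[...,::-1])
```

```text
rect [0.4 0.3] [88.3 86.7] 27.8 2139 maxz 0.07136059768179315
-48 26 y [-15.5  19.4   2. ] z [18. 20.] x [-44.9 -40. ]
-40 47 y [-24.8  28.7   2. ] z [18. 19.] x [-40.  -32.8]
-32 90 y [-37.3  33.2  -2. ] z [19. 55.] x [-32. -24.]
-24 240 y [-40.5  39.9  -0.3] z [56. 59.] x [-23.9 -16. ]
-16 267 y [-42.7  43.2   0.2] z [56. 59.] x [-16.  -8.]
-8 271 y [-41.2  44.3   1.5] z [56. 59.] x [-8.  -0.1]
0 281 y [-42.2  44.2   1. ] z [56. 59.] x [0.1 8. ]
8 250 y [-43.2  42.7  -0.2] z [57. 69.] x [ 8.1 16. ]
16 265 y [-38.5  40.3   0.9] z [66. 70.] x [16.  23.9]
24 252 y [-34.8  36.8   1. ] z [61. 69.] x [24. 32.]
32 122 y [-26.9  27.7   0.4] z [54. 61.] x [32. 40.]
40 28 y [-12.3  15.4   1.5] z [18. 19.] x [40.9 44.4]
```

View pics/scene1.png

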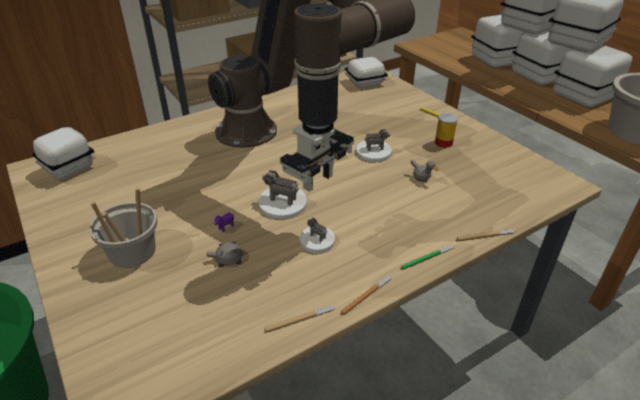

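View pics/w7.png

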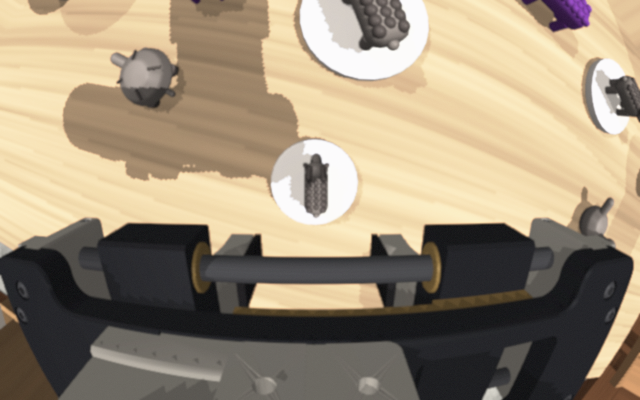

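All three rams stand centred on their own bats. In the scene picture they are at about (281,187), (375,140) and (317,231), and the other pieces have not moved. I'm handing the job in.

```bash
python3 -c "
from plant import ctrl
print(ctrl.close_job())"
```

```text
the job is handed in; nothing more can be done
None
```

I set all three rams down gently on their feet, each within about 2 mm of the middle of its own bat, left everything else alone, and handed the job in at about 26 s; no verdict came back.

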